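Hang a bin of slides on the louvred bench rack

TASK

Hang the loose bin of slides from the desk on the top louvre of the bench rack, in the middle of the gap between the two bins already hanging there. Keep it upright, rest its back lightly against the louvres with its lip just above the top one, then slide it gently down in that contact until the lip has caught and the bin is fully home; only then let go, so that it hangs level by itself. Do not shove or strike the rack or its bins, nor let the bin drop onto it, and leave the other things on the desk alone.

Things in the scene. Friction and masses are not known exactly. Their poses are not given: they have to be found in the camera images.
- bin_mid (a point): Centre of the loose blue plastic bin to hang: 30 mm above its underside, 50 from its back face. 100 deep (own x) x 66 wide (own y) x 60 high (own z, up), full of slides, 0.2-0.4 kg, centre of mass within 10 mm. +x points out of its tall back wall, -x to its low front. Side walls are 60 high from the back to 18 mm before the centre, then 26: pinch across the 66 mm width. Stands on the desk.
- bin_lip (a point): Lower edge of the bin's lip, middle of its width (axes as bin_mid; 55 mm behind and 17 above bin_mid). Lip: a bridge 3 mm thick, level with the rim, reaches 6.6 mm out behind the back face; from its end a tongue 3 thick, 60 wide, hangs 10 mm below the bridge's underside. 3.6 mm lie between tongue and back face.
- rack: Grey steel bench rack, its foot and two posts fixed; they carry an upright louvred sheet 300 wide (own y), top 225 above the desk. Origin on the desk, midway along the sheet, below the nominal plane of the louvre fronts. Own +x points from front to back: bins hang on the -x side with their own x along it. z up. Four like bins already hang on it: two on the top louvre, two on the fourth.
- louvre_top (a point): NOMINAL upper front edge of the top louvre, mid-gap, 200 mm above the desk (rack's axes). NOT measured: brackets clamp the sheet, with all louvres and hung bins, anywhere from 16 mm before (-x) to 16 mm behind (+x) this place, so find it by touch. Heights and y are true. Pushed back or down the sheet gives about 1 mm per 8 N, and springs back.
- louvre_low (a point): NOMINAL upper front edge of the fourth louvre (rack's axes), 80 mm above the desk. Five louvres, tops at 200, 160, 120, 80, 40 mm: blades 2 mm thick, 284 long, upright over their top 10 mm, fronts all in one upright plane, a 7.5 mm slot open upward behind each. Two bins hang on this fourth one, 75 mm to either side (own y).
- hang_place (a point): NOMINAL bin_mid of the bin once hung (rack's axes; x as uncertain as louvre_top): 173 mm above the desk, 50 before the louvre fronts. Home = tongue in the slot, bridge's underside on the louvre's upper edge, back on the louvre fronts; it may sag 0.04 rad. Lip clears the louvre 10 mm above home. The neighbours on the top louvre are centred 103 mm to either side (gap 140 wide).
- slide_box_mid (a point): Centre of a closed dark red slide box, 158 x 55 x 52 high, loose bystander on the desk.
- loupe_mid (a point): Centre of a black magnifier, 42 across and 45 high, loose bystander on the desk.
- wash_bottle_mid (a point): Centre of a white bottle, 64 across and 170 high, loose bystander standing on the desk.

How it is judged (in metres and radians):
On the way, in this order (a step that is already met when the one before it is completed fails the run):
1. the bin is lifted well clear of the desk (height (world z) of bin_mid above 0.11 m), for 0.2 s.
2. the bin rests against the rack in the gap, its lip still above the top louvre (at least 6 mm above home) (contact force between bin and rack above 0.5 N and z of bin_mid in the frame of rack above 0.179 m and y of bin_mid in the frame of rack between -0.025 and 0.025 m), for 0.1 s.
3. still held by the gripper, the bin is all the way down at its home height on the rack (contact force between the fingers and bin above 1 N and contact force between bin and rack above 0.5 N and z of bin_mid in the frame of rack between 0.165 and 0.177 m), for 0.1 s.
At the end, for the whole second after the job is handed in: The bin hangs at rest by its lip on the top louvre: its centre 165 to 177 mm above the desk (home is 173), within 20 mm of the middle of the gap, 28 to 72 mm in front of the louvres' nominal plane, level and square to the rack within 0.12 rad, carried by the rack alone (z of bin_mid in the frame of rack between 0.165 and 0.177 m and y of bin_mid in the frame of rack between -0.02 and 0.02 m and x of bin_mid in the frame of rack between -0.072 and -0.028 m and angle between bin_mid's own z axis and vertical below 0.12 rad and angle between the x axis of bin_mid and the x axis of rack, either way round below 0.12 rad and contact force between bin and rack above 0.5 N and linear speed of bin below 0.02 m/s); the robot touches nothing.
It fails at once if the held bin is pressed against the rack with more than 18 N (contact force between bin and rack above 18 N and contact force between the fingers and bin above 0.5 N).
It fails at once if the bin is slammed or dropped onto the rack (over 60 N) (contact force between bin and rack above 60 N).
It fails at once if the robot strikes the rack or the bins hanging on it (over 5 N) (contact force between any of the arm, the fingers and rack above 5 N).
It fails at once if the bin is tipped more than 0.5 rad (angle between bin_mid's own z axis and vertical above 0.5 rad).
It fails at once if a bystander on the desk is shifted more than 15 mm (distance of any of slide_box_mid, loupe_mid, wash_bottle_mid from where it was at the start of the episode above 0.015 m).
It also fails if it takes over 64 s, if anything falls off the work surface, if the arm or the gripper's body presses on something with over 40 N, if the wrist force passes 120 N, or if a joint passes its speed limit or range.

ROBOT

A 6-joint arm with a two-finger parallel gripper is mounted at the origin on the work surface. World frame = base frame: x ahead of the robot, y to its left, z up, the work surface at z = 0. Lengths are in mm, angles in rad, forces in N, time in s.
With the tool pointing down it reaches from about 350 to 975 mm from the base axis. Payload 7.1 kg.
Tool frame: the origin (TCP) lies at the very end of the fingers, on their centre line; the grasp point (between the pads) lies 19 mm behind it; z points along the fingers, y is the line along which they close (so a half turn about z gives the same grasp; the last joint's range is limited). The gripper opens to 88 mm and grips with 3 to 60 N. Pads are 20 mm wide; open, the fingers measure 115 mm over their backs; the gripper's body (75 mm by 178 mm) begins 61 mm behind the grasp point.
Start: joints at [1.281, 0.423, 1.63, -0, 1.089, -0.019], TCP at [167.157, 602.215, 222.675] pointing down, gripper open.
Joint ranges: [-3, 3], [-0.9, 2.11], [0.09, 2.58], [-1.31, 4.45], [0.11, 2.69], [-2.54, 2.54]. Speed limits (rad/s): [2.39, 2.39, 3.01, 3.14, 3.14, 3.14].

INTERFACE

Orientations are given as a rotation vector (axis times angle).
In Python, from workcell import get_obs, get_image, job, models gives the robot as it stands.
- The arm moves only by the tool jog_arm, never from a script. Its argument "increments" is one flat list of numbers, 7 for each row, row after row: the turn, a rotation vector about the tool's x, y, z in degrees, then the shift along the tool's x, y, z in mm, then the opening in per cent of the stroke, from 0 (shut) to 100 (fully open). A call has 1 to 12 rows; each row shifts and turns the commanded pose from where the row before left it, along the tool's axes as they then stand; what a row does not reach is not made up. A row lasts 1/8 s, in which the tool goes at most 62.5 mm and 10.7 degrees, less where a joint would pass 70% of its speed; a pose out of reach is approached as far as the arm can. A call is refused whole if a number of a shift passes 62.5 or a number of a turn 10.7, either way. A call with a gripper value outside its range is refused whole. The fingers move at their own pace and stop on an object; the grip force is fixed at half the most. Time passes only in rows, so rows that do not move let the fingers close. It gives the time, the measured TCP pose, the force, the opening and the grip force at its end, in the units of the state.
- get_obs(): the state, without advancing time (a new reading comes with each control period).
- get_image(name): name is "side" or "top" or "wrist"; returns a dict with "pixels" (480x640x3 uint8, blue, green, red), "depth" (480x640 float32, mm along the optical axis (not along the pixel's ray), 0 where there is no reading), "fx", "fy", "cx", "cy" (pixels), "cam_to_world" (4x4, takes a point from camera to world coordinates); the wrist camera has in their place "tool_from_camera" (4x4, takes a point from camera to tool coordinates, whose origin is the TCP and whose axes are the flange's). Camera axes: x right, y up, looking along -z (the intrinsics and any distortion apply to the point x, -y, -z); pixel columns grow to the right and rows downward; lengths in mm; the calibration is good to about 2 mm. The wrist camera is an equidistant fisheye: a pixel r from the principal point sees the ray r / f radians off the axis. A picture is of the moment at which its call begins: read the wrist's pose just before it.
- job.close_job(): hands the job in; it is judged then, once.
Trained networks look in the newest picture that a camera, given by its name, has taken for a name from the list of things; names that differ only in an ending like _2 or _b are one class to them, and where a whole thing is asked for, a point or a joint stands for the part that bears it (a point fixed in the world has none). Each returns a list of dicts, best first, with "p" (0 to 1); they miss things now and then, are a little off and sometimes report something else, mostly with a low value. They report only what shows in the picture. A call takes as long as a camera call.
- models.look_for(target, camera): "centre" ([x, y, z] in mm, in world coordinates, good to about 4 mm: the middle of the surface that is visible of it).
- models.regions_of(target, camera): "region" (480x640 bool, what is visible of it).
The state is a dict: "t": time; "qpos": joint angles; "qvel": joint speeds; "joint_torque": joint torques, N m; "ee_pos": TCP position; "orientation": TCP orientation; "ft_force": force on the tool from outside, world axes, zero at the start; "moment": the same for the moment, N m; "width": finger opening in mm; "grasp_force": force on a finger pad.
Only numpy, scipy, OpenCV 4.12 (cv2) and the standard library are available. Lean on these libraries where they do the work, as an engineer would, in place of code of your own. Each camera call takes 0.05 s, during which the arm holds its last target. There are 200 camera calls.

## Working session

There is one attempt and no reset: what is moved stays moved. The work goes in short steps, Python scripts to look and compute and a tool call to move; the robot and the scene stay as the last step left them, time stands still between calls to the robot, and variables do not carry over. Pictures are saved under pics/ and viewed, at most 10 in all, crops included, and the job is handed in when it is done.

Besides the shell and the picture viewer there is one more tool, called by a JSON object that holds its "fn" and its "kwargs", one argument or row to a line. jog_arm: Moves the arm, as the interface text tells. Its arguments: {"type":"object","properties":{"increments":{"type":"array"}},"required":["increments"]}

```bash
mkdir -p pics
cat > h.py <<'E'
import numpy as np, cv2
from workcell import get_obs, get_image, job, models
def cloud(im):
    d=im["depth"]; v,u=np.mgrid[:480,:640]
    p=np.stack([(u-im["cx"])/im["fx"]*d,-(v-im["cy"])/im["fy"]*d,-d,np.ones_like(d)],-1)
    return (p@np.array(im["cam_to_world"]).T)[...,:3]
E
python3 - <<'E'
from h import *
o=get_obs();print(o)
a=get_image("top");b=get_image("side")
cv2.imwrite("pics/top.png",a["pixels"]);cv2.imwrite("pics/side.png",b["pixels"])
np.savez("c.npz",top=cloud(a),side=cloud(b),tp=a["pixels"],sp=b["pixels"],td=a["depth"],sd=b["depth"])
for c in("top","side"):
  for n in("bin_mid","rack","bin_lip","slide_box_mid","loupe_mid","wash_bottle_mid"):
    print(c,n,[(np.round(x["centre"]),round(x["p"],2)) for x in models.look_for(n,c)][:5])
E
```

```text
{'t': 0.0, 'qpos': array([ 1.28099661e+00,  4.23774927e-01,  1.63068139e+00, -1.80438235e-05,
        1.08862835e+00, -1.90210960e-02]), 'qvel': array([-2.44993257e-04,  1.39756340e-03, -5.31889228e-04, -6.74192235e-05,
        4.26112521e-04,  6.73515758e-05]), 'joint_torque': array([ 1.92716194e-03, -5.44618142e+01, -2.73647600e+01,  6.44974876e-02,
        2.27526360e-02, -1.34211159e-04]), 'ee_pos': array([167.00951346, 601.69468188, 221.94624628]), 'orientation': array([-4.23997836e-01, -3.11263270e+00,  2.31946459e-03]), 'ft_force': array([-0.40528497, -0.00342572,  0.09568654]), 'moment': array([ 0.01806941, -0.01739698, -0.00260921]), 'grasp_force': 0.0, 'width': 88.0927334900389}
top bin_mid [(array([ 511., -213.,   23.]), 0.67), (array([575., 248., 165.]), 0.31)]
top rack [(array([575., 251., 169.]), 0.86)]
top bin_lip [(array([ 507., -217.,   30.]), 0.94)]
top slide_box_mid [(array([ 583., -367.,   50.]), 0.68)]
top loupe_mid [(array([ 685., -244.,   41.]), 0.72)]
top wash_bottle_mid [(array([738., -60., 111.]), 0.76)]
side bin_mid [(array([ 488., -223.,   43.]), 0.92)]
side rack [(array([556., 198., 135.]), 0.62)]
side bin_lip [(array([ 496., -221.,   46.]), 0.57)]
side slide_box_mid [(array([ 571., -381.,   52.]), 0.71), (array([557., 201., 136.]), 0.47)]
side loupe_mid [(array([ 679., -259.,   40.]), 0.95)]
side wash_bottle_mid [(array([743., -78.,  92.]), 0.87)]
```

View pics/top.png

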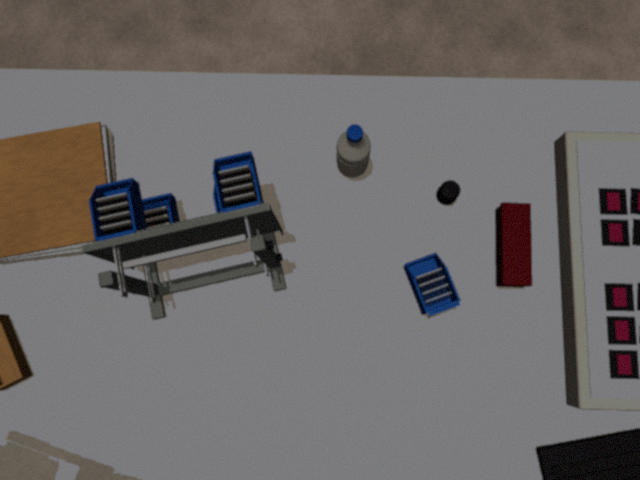

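View pics/side.png

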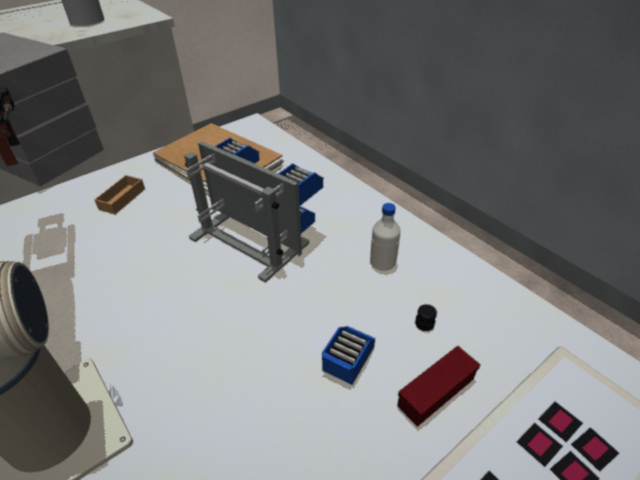

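```bash
cat > m.py <<'E'
from h import *
z=np.load("c.npz")
for k in("top","side"):
    P=z[k];img=z[k[0]+"p"];hsv=cv2.cvtColor(img,cv2.COLOR_BGR2HSV);ok=z[k[0]+"d"]>0
    blue=(hsv[...,0]>100)&(hsv[...,0]<130)&(hsv[...,1]>120)&ok
    near=np.hypot(P[...,0]-505,P[...,1]+217)<90
    for lo in(5,48):
        q=P[near&ok&(P[...,2]>lo)&(P[...,2]<80)]
        print(k,"bin",lo,len(q),cv2.minAreaRect(q[:,:2].astype(np.float32)),np.percentile(q[:,2],[50,98]))
    q=P[near&ok&(P[...,2]>53)]; 
    R=(np.abs(P[...,0]-570)<200)&(np.abs(P[...,1]-240)<230)&ok
    q=P[R&(P[...,2]>213)&(P[...,2]<240)];print(k,"sheettop",len(q),cv2.minAreaRect(q[:,:2].astype(np.float32)),cv2.fitLine(q[:,:2].astype(np.float32),cv2.DIST_HUBER,0,.01,.01).ravel())
    print(" maxz",np.percentile(P[R][:,2],[99,99.9,100]))
    q=P[R&blue&(P[...,2]>185)&(P[...,2]<215)]
    n,l,_,_=cv2.connectedComponentsWithStats((R&blue&(P[...,2]>150)&(P[...,2]<215)).astype(np.uint8))
    for i in range(1,n):
        q=P[(l==i)]
        if len(q)>80: q=q[q[:,2]>190]; print(" nb",len(q),len(q)>5 and cv2.minAreaRect(q[:,:2].astype(np.float32)))
img=z["tp"]
cv2.imwrite("pics/crop.png",np.hstack([cv2.resize(img[140:300,80:300],None,fx=2.4,fy=2.4),cv2.resize(img[245:325,395:470],(360,384))])[:, :800])
E
python3 m.py
```

```text
top bin 5 1652 ((495.8812561035156, -214.0168914794922), (151.34535217285156, 136.05548095703125), 39.18018341064453) [45.18353821 62.27519207]
top bin 48 687 ((496.1089172363281, -217.8977813720703), (86.63520812988281, 68.26427459716797), 21.864309310913086) [56.81740757 63.53890743]
top sheettop 2010 ((538.0828857421875, 211.7430419921875), (73.28874969482422, 300.7449645996094), 14.56691837310791) [ 2.5322574e-01 -9.6740723e-01  5.6439124e+02  2.1909073e+02]
 maxz [226.44557269 228.85106938 230.78857678]
 nb 379 ((644.739990234375, 133.0435028076172), (81.88922119140625, 67.85038757324219), 14.832547187805176)
 nb 538 ((592.4544677734375, 331.5252380371094), (82.6806640625, 68.01264190673828), 15.39444351196289)
side bin 5 2050 ((504.9997863769531, -216.79364013671875), (154.16409301757812, 130.8173828125), 67.86685943603516) [47.3055556  62.64789287]
side bin 48 937 ((499.0705871582031, -220.1919403076172), (87.11237335205078, 68.89520263671875), 21.838592529296875) [53.25012188 63.19363664]
side sheettop 809 ((542.5674438476562, 209.93490600585938), (75.46408081054688, 303.138427734375), 14.213295936584473) [ 2.5179893e-01 -9.6777958e-01  5.6984009e+02  2.0360405e+02]
 maxz [226.84112769 229.18009941 230.37079831]
 nb 80 ((608.5219116210938, 306.7724609375), (57.26072311401367, 22.019704818725586), 19.46514129638672)
 nb 111 ((656.5018310546875, 106.4431381225586), (63.66789245605469, 19.511253356933594), 15.51568603515625)
```

View pics/crop.png

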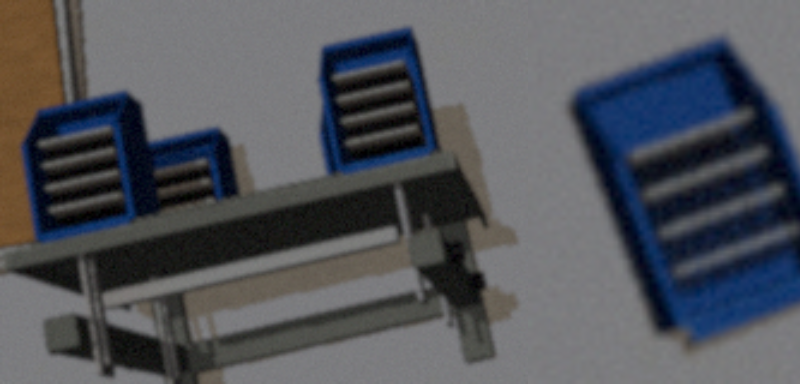

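```bash
cat > m2.py <<'E'
from h import *
z=np.load("c.npz")
a=np.deg2rad(14.6);n=np.array([np.cos(a),np.sin(a)]);t=np.array([-n[1],n[0]])
b=np.deg2rad(21.9);bn=np.array([np.cos(b),np.sin(b)]);bt=np.array([-bn[1],bn[0]])
for k in("top","side"):
    P=z[k].reshape(-1,3);ok=z[k[0]+"d"].ravel()>0
    xy=P[:,:2];N=xy@n;T=xy@t;Z=P[:,2]
    m=ok&(abs(T-69)<152)&(Z>219)&(Z<232)&(N>500)&(N<680)
    h,e=np.histogram(N[m],bins=np.arange(510,680,5));print(k,"N hist z>219",[(int(x),int(c)) for x,c in zip(e,h) if c])
    m=ok&(abs(T-69)<30)&(N>500)&(N<700)
    for lo in range(30,240,15):
        q=N[m&(Z>lo)&(Z<=lo+15)]
        if len(q)>5: print("  z",lo,len(q),np.percentile(q,[2,50,98]).round(1))
    S=m=ok&(abs(xy@bt+np.dot(bt,[0,0])-(np.dot([500,-218],bt)))<60)&(abs(xy@bn-np.dot([500,-218],bn))<90)&(Z>8)
    u=(xy@bn)[S];v=(xy@bt)[S];zz=Z[S]
    print(" bin u0",np.dot([500,-218],bn),"v0",np.dot([500,-218],bt))
    for lo in range(int(u.min()),int(u.max()),6):
        s=(u>=lo)&(u<lo+6)
        if s.sum()>8: print("  u",lo,s.sum(),"z",np.percentile(zz[s],[10,50,95]).round(),"v",np.percentile(v[s&(zz>20)],[2,98]).round(1) if (s&(zz>20)).sum()>4 else "")
E
python3 m2.py
```

```text
top N hist z>219 [(535, 58), (540, 99), (545, 97), (550, 101), (555, 80), (560, 1), (595, 358), (600, 586), (605, 569), (610, 8)]
  z 45 22 [607.1 608.  608.4]
  z 60 58 [606.8 607.6 608.2]
  z 75 57 [606.7 607.5 608.5]
  z 90 69 [606.9 607.6 608.2]
  z 105 68 [606.7 607.6 608.6]
  z 120 69 [607.1 607.6 608.4]
  z 135 76 [606.9 607.7 608.4]
  z 150 76 [606.9 607.7 608.4]
  z 165 82 [606.8 607.6 608.3]
  z 180 47 [563.8 607.2 608.2]
  z 195 310 [563.9 569.6 618.7]
  z 210 171 [597.5 603.4 609.5]
  z 225 135 [597.4 603.5 609.2]
 bin u0 382.6067903479336 v0 -388.762194637869
  u 335 91 z [58. 60. 63.] v [-415.6 -357.8]
  u 341 118 z [32. 59. 62.] v [-418.2 -353.8]
  u 347 47 z [17. 43. 61.] v [-420.1 -353.2]
  u 353 78 z [21. 47. 61.] v [-420.2 -353.7]
  u 359 87 z [24. 50. 61.] v [-419.5 -353.9]
  u 365 85 z [22. 47. 62.] v [-419.8 -353.8]
  u 371 91 z [20. 47. 61.] v [-420.4 -353.8]
  u 377 90 z [20. 50. 60.] v [-419.7 -353.9]
  u 383 115 z [19. 46. 61.] v [-419.3 -353.8]
  u 389 110 z [21. 47. 61.] v [-419.8 -353.9]
  u 395 107 z [21. 48. 60.] v [-419.9 -354.1]
  u 401 113 z [20. 46.
[... 1091 characters left out ...]
v [-423.6 -357.9]
  u 361 149 z [42. 49. 60.] v [-423.6 -359.1]
  u 367 83 z [30. 49. 62.] v [-423.8 -358. ]
  u 373 105 z [40. 48. 62.] v [-423.7 -358.9]
  u 379 141 z [41. 51. 61.] v [-423.9 -358.6]
  u 385 80 z [24. 49. 62.] v [-424.3 -357.8]
  u 391 125 z [42. 48. 61.] v [-423.7 -359.7]
  u 397 103 z [35. 50. 61.] v [-423.8 -358.8]
  u 403 104 z [31. 48. 61.] v [-424.1 -359.1]
  u 409 136 z [41. 49. 61.] v [-424.  -359.7]
  u 415 31 z [21. 44. 56.] v [-424.4 -360.3]
  u 421 20 z [22. 39. 51.] v [-424.3 -360.3]
  u 427 22 z [14. 36. 47.] v [-424.1 -358. ]
  u 433 17 z [16. 30. 38.] v [-424.5 -359.1]
  u 439 153 z [14. 23. 30.] v [-423.6 -360.9]
  u 445 37 z [26. 28. 30.] v [-419.2 -359.7]
```

{"fn": "jog_arm", "kwargs": {
  "increments": [0, 0, 0, -36.3, -46.5, 0, 100, 0, 0, 0, -36.3, -46.5, 0, 100, 0, 0, 0, -36.3, -46.5, 0, 100, 0, 0, 0, -36.3, -46.5, 0, 100, 0, 0, 0, -36.3, -46.5, 0, 100, 0, 0, 0, -36.3, -46.5, 0, 100, 0, 0, 0, -36.3, -46.5, 0, 100, 0, 0, 0, -36.3, -46.5, 0, 100, 0, 0, 0, -36.3, -46.5, 0, 100, 0, 0, 0, -36.3, -46.5, 0, 100, 0, 0, 0, -36.3, -46.5, 0, 100, 0, 0, 0, -36.3, -46.5, 0, 100]
}}

```text
t: 2.2
ee_pos: [438.3, -54.0, 223.1]
orientation: [0.425, 3.112, 0.0]
ft_force: [-0.3, 0.0, 0.5]
width: 87.7
grasp_force: 0.0
```

{"fn": "jog_arm", "kwargs": {
  "increments": [0, 0, 0, -36.3, -46.5, 0, 100, 0, 0, 0, -36.3, -46.5, 0, 100, 0, 0, 0, -36.3, -46.5, 0, 100, 0, 0, -9.35, 0, 0, 0, 100, 0, 0, -9.35, 0, 0, 0, 100, 0, 0, -9.35, 0, 0, 0, 100, 0, 0, -9.35, 0, 0, 0, 100, 0, 0, 0, 0, 0, 0, 100, 0, 0, 0, 0, 0, 0, 100]
}}

```text
t: 3.32
ee_pos: [505.2, -215.5, 222.7]
orientation: [-0.591, 3.085, -0.0]
ft_force: [-0.6, -0.4, 0.0]
width: 88.5
grasp_force: 0.0
```

Run:
```python
from h import *
from scipy.spatial.transform import Rotation as R
o=get_obs();w=get_image("wrist");cv2.imwrite("pics/w.png",w["pixels"])
M=np.array(w["tool_from_camera"]);d=w["depth"];v,u=np.mgrid[:480,:640]
a=(u-w["cx"])/w["fx"];b=(v-w["cy"])/w["fy"];r=np.hypot(a,b)+1e-9
s=np.tan(np.clip(r,0,1.4))/r
p=np.stack([a*s*d,-b*s*d,-d],-1)@M[:3,:3].T+M[:3,3]
P=p@R.from_rotvec(o["orientation"]).as_matrix().T+o["ee_pos"]
bb=np.deg2rad(21.9);bn=np.array([np.cos(bb),np.sin(bb)]);bt=np.array([-bn[1],bn[0]])
m=(d>0)&(r<1.2)&(np.hypot(P[...,0]-511,P[...,1]+214)<80)
print(np.percentile(P[m][:,2],[5,50,95]))
for lo,hi in((52,70),(12,70)):
    q=P[m&(P[...,2]>lo)&(P[...,2]<hi)]
    if len(q)>20:
        print(lo,len(q),cv2.minAreaRect(q[:,:2].astype(np.float32)),np.percentile(q[:,:2]@bn,[.5,2,98,99.5]),np.percentile(q[:,:2]@bt,[.5,2,98,99.5]))
print("want u 394.5 v -389; tcp",o["ee_pos"][:2]@bn,o["ee_pos"][:2]@bt)
```

```text
[ -0.80419299 320.26450257 342.98419568]
52 1564 ((496.2510681152344, -219.24166870117188), (81.54627990722656, 68.7534408569336), 20.813997268676758) [338.26679866 338.44938858 413.52083087 418.26287971] [-423.06425305 -422.6178498  -355.3943345  -354.77363793]
12 6221 ((509.1312255859375, -214.46742248535156), (109.19508361816406, 68.74800109863281), 21.452369689941406) [338.0005713  338.51201374 444.77164158 446.37588513] [-422.61854017 -421.50664928 -356.53571499 -355.39193865]
want u 394.5 v -389; tcp 388.4034045899562 -388.41348439600836
```

View pics/w.png

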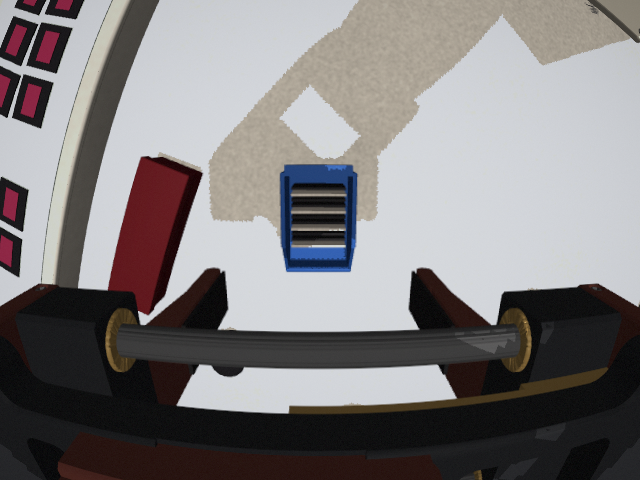

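{"fn": "jog_arm", "kwargs": {
  "increments": [0, 0, 0, 0, 0, 45, 100, 0, 0, 0, 0, 0, 45, 100, 0, 0, 0, 0, 0, 45, 100, 0, 0, 0, 0, 0, 30, 100, 0, 0, 0, 0, 0, 20, 100, 0, 0, 0, 0, 0, 15, 100, 0, 0, 0, 0, 0, 0, 100, 0, 0, 0, 0, 0, 0, 60, 0, 0, 0, 0, 0, 0, 40, 0, 0, 0, 0, 0, 0, 40, 0, 0, 0, 0, 0, 0, 40, 0, 0, 0, 0, 0, 0, 40]
}}

```text
t: 4.88
ee_pos: [505.7, -215.7, 23.5]
orientation: [-0.596, 3.084, -0.001]
ft_force: [-1.1, 1.0, 6.7]
width: 66.0
grasp_force: 30.0
```

{"fn": "jog_arm", "kwargs": {
  "increments": [0, 0, 0, 0, 0, -8, 40, 0, 0, 0, 0, 0, -20, 40, 0, 0, 0, 0, 0, -30, 40, 0, 0, 0, 0, 0, -32, 40, 0, 0, 0, 0, 0, -32, 40, 0, 0, 0, 0, 0, -32, 40, 0, 0, 0, 0, 0, -32, 40, 0, 0, 0, 0, 0, -32, 40, 0, 0, 0, 0, 0, -30, 40, 0, 0, 2.4, 0, 0, -18, 40, 0, 0, 2.5, 0, 0, 0, 40, 0, 0, 2.4, 0, 0, 0, 40]
}}

```text
t: 6.38
ee_pos: [504.7, -215.3, 289.0]
orientation: [0.397, -3.116, -0.0]
ft_force: [-0.8, -0.5, -3.0]
width: 65.8
grasp_force: 30.0
```

{"fn": "jog_arm", "kwargs": {
  "increments": [0, 0, 0, -10, 15, 0, 40, 0, 0, 0, -20, 30, 0, 40, 0, 0, 0, -26, 40, 0, 40, 0, 0, 0, -26, 40, 0, 40, 0, 0, 0, -26, 40, 0, 40, 0, 0, 0, -26, 40, 0, 40, 0, 0, 0, -26, 40, 0, 40, 0, 0, 0, -26, 40, 0, 40, 0, 0, 0, -26, 40, 0, 40, 0, 0, 0, -25, 40, 0, 40, 0, 0, 0, -18, 30, 0, 40, 0, 0, 0, -10, 20, 0, 40]
}}

```text
t: 7.88
ee_pos: [656.6, 255.4, 288.0]
orientation: [0.402, -3.115, 0.0]
ft_force: [-0.3, -0.9, -2.2]
width: 65.8
grasp_force: 30.0
```

{"fn": "jog_arm", "kwargs": {
  "increments": [0, 0, 0, 0, 0, 0, 40, 0, 0, 0, 0, 0, 0, 40, 0, 0, 0, 0, 0, 0, 40]
}}

```text
t: 8.25
ee_pos: [657.1, 251.7, 288.9]
orientation: [0.397, -3.116, 0.0]
ft_force: [0.3, -0.6, -2.4]
width: 66.0
grasp_force: 30.0
```

```bash
cat > s.py <<'E'
from h import *
a=np.deg2rad(14.6);n=np.array([np.cos(a),np.sin(a)]);t=np.array([-n[1],n[0]])
o=get_obs();x=o["ee_pos"];f=o["ft_force"]
print("t",round(o["t"],2),"N",(x[:2]@n).round(2),"T",(x[:2]@t).round(2),"z",x[2].round(2),"fN",(f[:2]@n).round(2),"fT",(f[:2]@t).round(2),"fz",f[2].round(2),"mom",np.round(o["moment"],2),"rv",np.round(o["orientation"],4),"w",round(o["width"],1),"g",round(o["grasp_force"],1))
E
cat > look.py <<'E'
import sys; from h import *
a=np.deg2rad(14.6);n=np.array([np.cos(a),np.sin(a)]);t=np.array([-n[1],n[0]])
w=get_image("top");P=cloud(w)
hsv=cv2.cvtColor(w["pixels"],cv2.COLOR_BGR2HSV)
cv2.imwrite(sys.argv[1],np.hstack([cv2.resize(w["pixels"][110:300,60:320],None,fx=1.5,fy=1.5),cv2.resize(get_image("side")["pixels"][100:290,150:420],(405,285))]))
m=(w["depth"]>0)&(hsv[...,0]>100)&(hsv[...,0]<130)&(hsv[...,1]>120)&(P[...,2]>30)&(P[...,1]>0)
k,l,_,_=cv2.connectedComponentsWithStats(m.astype(np.uint8))
for i in range(1,k):
    q=P[l==i]
    if len(q)>60:print(len(q),"N",np.percentile(q[:,:2]@n,[1,99]).round(1),"T",np.percentile(q[:,:2]@t,[1,99]).round(1),"z",np.percentile(q[:,2],[2,50,98]).round(1))
E
python3 s.py; python3 look.py pics/l1.png
```

```text
t 8.25 N 699.29 T 77.91 z 288.86 fN 0.1 fT -0.65 fz -2.37 mom [ 0.06 -0.05  0.03] rv [ 3.9700e-01 -3.1163e+00  3.0000e-04] w 66.0 g 30.0
1945 N [617.5 718.1] T [ 44.7 180.1] z [ 37.1 273.5 327.1]
1102 N [617.2 719.1] T [-67.4  25.4] z [ 70.4 171.2 205.2]
```

View pics/l1.png

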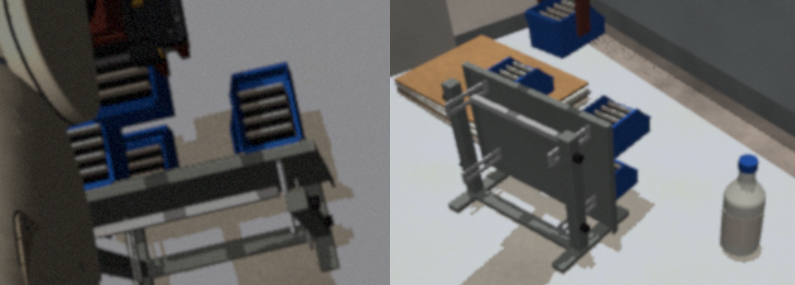

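{"fn": "jog_arm", "kwargs": {
  "increments": [0, 0, 0, 0, -5, 0, 40, 0, 0, 0, 0, -4.4, 0, 40, 0, 0, 0, 0, 0, 10, 40, 0, 0, 0, 0, 0, 15, 40, 0, 0, 0, 0, 0, 18, 40, 0, 0, 0, 0, 0, 18, 40, 0, 0, 0, 0, 0, 18, 40, 0, 0, 0, 0, 0, 15, 40, 0, 0, 0, 0, 0, 9, 40, 0, 0, 0, 0, 0, 4, 40, 0, 0, 0, 5, 0, 0, 40, 0, 0, 0, 5, 0, 0, 40]
}}

```text
t: 9.85
ee_pos: [649.9, 241.2, 182.4]
orientation: [-0.399, 3.115, 0.0]
ft_force: [0.1, -0.2, -2.1]
width: 65.6
grasp_force: 30.0
```

{"fn": "jog_arm", "kwargs": {
  "increments": [0, 0, 0, 3, 0, 0, 40, 0, 0, 0, 2, 0, 0, 40, 0, 0, 0, 2, 0, 0, 40, 0, 0, 0, 0, 0, 0, 40, 0, 0, 0, 0, 0, 0, 40]
}}

```text
t: 10.48
ee_pos: [643.2, 239.5, 181.7]
orientation: [-0.399, 3.116, 0.0]
ft_force: [0.5, 0.4, -3.1]
width: 65.8
grasp_force: 30.0
```

```bash
python3 s.py; python3 look.py pics/l2.png
```

```text
t 10.47 N 682.8 T 69.61 z 181.69 fN 0.56 fT 0.25 fz -3.07 mom [0.04 0.04 0.03] rv [-0.3988  3.116   0.    ] w 65.8 g 30.0
1126 N [617.  719.4] T [-67.2  25. ] z [ 71.4 171.9 205.6]
611 N [629.5 669.1] T [ 36.  113.3] z [ 68.7 205.4 220.8]
```

View pics/l2.png

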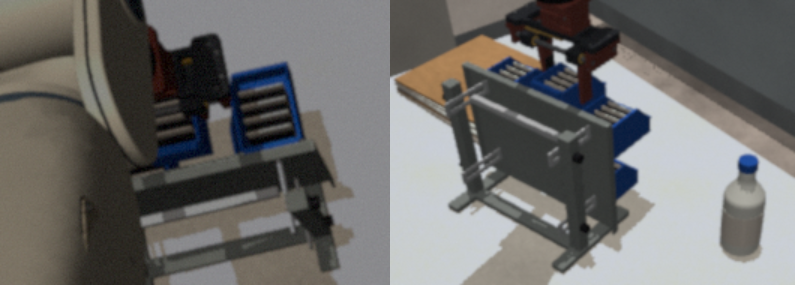

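{"fn": "jog_arm", "kwargs": {
  "increments": [0, 0, 0, 2, 0, 0, 40, 0, 0, 0, 2, 0, 0, 40, 0, 0, 0, 1.5, 0, 0, 40, 0, 0, 0, 1, 0, 0, 40, 0, 0, 0, 1, 0, 0, 40, 0, 0, 0, 0, 0, 0, 40, 0, 0, 0, 0, 0, 0, 40]
}}

```text
t: 11.45
ee_pos: [635.9, 237.6, 181.7]
orientation: [-0.399, 3.116, -0.0]
ft_force: [0.5, 0.4, -2.6]
width: 65.7
grasp_force: 30.0
```

{"fn": "jog_arm", "kwargs": {
  "increments": [0, 0, 0, 0.5, 0, 0, 40, 0, 0, 0, 0.5, 0, 0, 40, 0, 0, 0, 0.5, 0, 0, 40, 0, 0, 0, 0.5, 0, 0, 40, 0, 0, 0, 0, 0, 0, 40, 0, 0, 0, 0, 0, 0, 40]
}}

```text
t: 12.2
ee_pos: [633.9, 237.1, 181.7]
orientation: [-0.399, 3.116, -0.0]
ft_force: [0.5, -0.2, -2.3]
width: 65.5
grasp_force: 30.0
```

```bash
python3 s.py
```

```text
t 12.2 N 673.21 T 69.64 z 181.71 fN 0.41 fT -0.31 fz -2.34 mom [ 0.03 -0.02  0.04] rv [-0.3988  3.1162 -0.    ] w 65.5 g 30.0
```

{"fn": "jog_arm", "kwargs": {
  "increments": [0, 0, 0, 0.5, 0, 0, 40, 0, 0, 0, 0.5, 0, 0, 40, 0, 0, 0, 0.5, 0, 0, 40, 0, 0, 0, 0, 0, 0, 40]
}}

```text
t: 12.7
ee_pos: [632.4, 236.7, 181.7]
orientation: [0.399, -3.116, 0.0]
ft_force: [-0.5, 0.4, -2.8]
width: 65.9
grasp_force: 30.0
```

{"fn": "jog_arm", "kwargs": {
  "increments": [0, 0, 0, 0.5, 0, 0, 40, 0, 0, 0, 0.5, 0, 0, 40, 0, 0, 0, 0.5, 0, 0, 40, 0, 0, 0, 0, 0, 0, 40]
}}

```text
t: 13.2
ee_pos: [631.0, 236.3, 181.7]
orientation: [0.399, -3.116, -0.0]
ft_force: [-0.2, 0.1, -3.0]
width: 66.2
grasp_force: 30.0
```

{"fn": "jog_arm", "kwargs": {
  "increments": [0, 0, 0, 0.5, 0, 0, 40, 0, 0, 0, 0.5, 0, 0, 40, 0, 0, 0, 0, 0, 0, 40]
}}

```text
t: 13.58
ee_pos: [630.0, 236.0, 181.7]
orientation: [0.399, -3.116, 0.0]
ft_force: [0.1, 0.6, -3.0]
width: 65.6
grasp_force: 30.0
```

{"fn": "jog_arm", "kwargs": {
  "increments": [0, 0, 0, 0.5, 0, 0, 40, 0, 0, 0, 0.5, 0, 0, 40, 0, 0, 0, 0, 0, 0, 40]
}}

```text
t: 13.95
ee_pos: [629.1, 235.8, 181.7]
orientation: [-0.399, 3.116, 0.0]
ft_force: [-0.7, -0.0, -2.7]
width: 65.9
grasp_force: 30.0
```

{"fn": "jog_arm", "kwargs": {
  "increments": [0, 0, 0, 0.5, 0, 0, 40, 0, 0, 0, 0.5, 0, 0, 40, 0, 0, 0, 0, 0, 0, 40]
}}

```text
t: 14.32
ee_pos: [628.1, 235.6, 181.7]
orientation: [0.399, -3.116, 0.0]
ft_force: [-0.2, 0.6, -2.5]
width: 65.9
grasp_force: 30.0
```

{"fn": "jog_arm", "kwargs": {
  "increments": [0, 0, 0, 0.5, 0, 0, 40, 0, 0, 0, 0.5, 0, 0, 40, 0, 0, 0, 0, 0, 0, 40]
}}

```text
t: 14.7
ee_pos: [627.1, 235.3, 181.7]
orientation: [0.399, -3.116, 0.0]
ft_force: [-0.6, -0.4, -3.1]
width: 66.0
grasp_force: 30.0
```

{"fn": "jog_arm", "kwargs": {
  "increments": [0, 0, 0, 0.5, 0, 0, 40, 0, 0, 0, 0.5, 0, 0, 40, 0, 0, 0, 0, 0, 0, 40]
}}

```text
t: 15.08
ee_pos: [626.4, 235.1, 181.8]
orientation: [-0.399, 3.116, 0.0]
ft_force: [1.6, 0.1, -2.2]
width: 65.9
grasp_force: 30.0
```

{"fn": "jog_arm", "kwargs": {
  "increments": [0, 0, 0, 0.5, 0, 0, 40, 0, 0, 0, 0, 0, 0, 40, 0, 0, 0, 0, 0, 0, 40]
}}

```text
t: 15.45
ee_pos: [626.2, 235.1, 182.0]
orientation: [-0.399, 3.115, 0.0]
ft_force: [3.7, 1.1, -1.6]
width: 65.6
grasp_force: 30.0
```

```bash
python3 s.py
```

```text
t 15.45 N 665.23 T 69.66 z 181.99 fN 3.83 fT 0.17 fz -1.61 mom [ 0.15 -0.51  0.04] rv [-3.9880e-01  3.1149e+00  3.0000e-04] w 65.6 g 30.0
```

{"fn": "jog_arm", "kwargs": {
  "increments": [0, 0, 0, 0, 0, 1, 40, 0, 0, 0, 0, 0, 1, 40, 0, 0, 0, 0, 0, 1, 40, 0, 0, 0, 0, 0, 1, 40, 0, 0, 0, 0, 0, 1, 40, 0, 0, 0, 0, 0, 0, 40]
}}

```text
t: 16.2
ee_pos: [626.1, 235.0, 176.8]
orientation: [-0.399, 3.115, 0.0]
ft_force: [4.6, 2.1, -0.5]
width: 66.0
grasp_force: 30.0
```

```bash
python3 s.py
```

```text
t 16.2 N 665.13 T 69.64 z 176.83 fN 5.01 fT 0.9 fz -0.53 mom [ 0.18 -0.8   0.17] rv [-3.9870e-01  3.1152e+00  3.0000e-04] w 66.0 g 30.0
```

{"fn": "jog_arm", "kwargs": {
  "increments": [0, 0, 0, 0, 0, 0.7, 40, 0, 0, 0, 0, 0, 0.7, 40, 0, 0, 0, 0, 0, 0.6, 40, 0, 0, 0, 0, 0, 0, 40]
}}

```text
t: 16.7
ee_pos: [626.2, 235.1, 174.9]
orientation: [-0.399, 3.115, 0.0]
ft_force: [5.1, 2.0, -0.8]
width: 66.1
grasp_force: 30.0
```

```bash
python3 s.py
```

```text
t 16.7 N 665.19 T 69.64 z 174.86 fN 5.49 fT 0.68 fz -0.81 mom [ 0.16 -0.79  0.17] rv [-3.9870e-01  3.1151e+00  3.0000e-04] w 66.1 g 30.0
```

{"fn": "jog_arm", "kwargs": {
  "increments": [0, 0, 0, 0, 0, 0.7, 40, 0, 0, 0, 0, 0, 0.7, 40, 0, 0, 0, 0, 0, 0.7, 40, 0, 0, 0, 0, 0, 0.7, 40, 0, 0, 0, 0, 0, 0.7, 40, 0, 0, 0, 0, 0, 0, 40]
}}

```text
t: 17.45
ee_pos: [626.1, 235.0, 171.3]
orientation: [-0.399, 3.115, 0.0]
ft_force: [4.9, 1.1, -0.5]
width: 66.0
grasp_force: 30.0
```

```bash
python3 s.py
```

```text
t 17.45 N 665.15 T 69.63 z 171.34 fN 4.99 fT -0.14 fz -0.46 mom [ 0.2  -0.77  0.11] rv [-3.9860e-01  3.1152e+00  2.0000e-04] w 66.0 g 30.0
```

{"fn": "jog_arm", "kwargs": {
  "increments": [0, 0, 0, 0, 0, 0.6, 40, 0, 0, 0, 0, 0, 0.6, 40, 0, 0, 0, 0, 0, 0.6, 40, 0, 0, 0, 0, 0, 0.6, 40, 0, 0, 0, 0, 0, 0.6, 40, 0, 0, 0, 0, 0, 0, 40]
}}

```text
t: 18.2
ee_pos: [626.1, 235.0, 168.4]
orientation: [-0.399, 3.115, 0.0]
ft_force: [4.5, 1.4, -0.5]
width: 66.0
grasp_force: 30.0
```

```bash
python3 s.py
```

```text
t 18.2 N 665.17 T 69.62 z 168.37 fN 4.7 fT 0.25 fz -0.5 mom [ 0.14 -0.81  0.22] rv [-3.9860e-01  3.1152e+00  3.0000e-04] w 66.0 g 30.0
```

{"fn": "jog_arm", "kwargs": {
  "increments": [0, 0, 0, 0, 0, 0.5, 40, 0, 0, 0, 0, 0, 0.5, 40, 0, 0, 0, 0, 0, 0.5, 40, 0, 0, 0, 0, 0, 0.4, 40, 0, 0, 0, 0, 0, 0, 40]
}}

```text
t: 18.82
ee_pos: [626.3, 235.1, 166.7]
orientation: [-0.399, 3.115, 0.0]
ft_force: [4.4, 1.6, 0.9]
width: 65.9
grasp_force: 30.0
```

```bash
python3 s.py
```

```text
t 18.82 N 665.31 T 69.64 z 166.71 fN 4.7 fT 0.4 fz 0.88 mom [ 0.15 -0.72  0.08] rv [-3.9870e-01  3.1148e+00  3.0000e-04] w 65.9 g 30.0
```

{"fn": "jog_arm", "kwargs": {
  "increments": [0, 0, 0, 0, 0, 0.4, 40, 0, 0, 0, 0, 0, 0.4, 40, 0, 0, 0, 0, 0, 0, 40]
}}

```text
t: 19.2
ee_pos: [626.6, 235.2, 166.4]
orientation: [-0.399, 3.114, 0.001]
ft_force: [4.3, 0.4, 2.7]
width: 65.9
grasp_force: 30.0
```

```bash
python3 s.py
```

```text
t 19.2 N 665.63 T 69.64 z 166.39 fN 4.22 fT -0.7 fz 2.7 mom [ 0.13 -0.67  0.12] rv [-3.9850e-01  3.1141e+00  6.0000e-04] w 65.9 g 30.0
```

{"fn": "jog_arm", "kwargs": {
  "increments": [0, 0, 0, 0, 0, 0, 78, 0, 0, 0, 0, 0, 0, 82, 0, 0, 0, 0, 0, 0, 86, 0, 0, 0, 0, 0, 0, 86, 0, 0, 0, 0, 0, 0, 86]
}}

```text
t: 19.82
ee_pos: [625.6, 234.9, 165.4]
orientation: [0.399, -3.116, 0.0]
ft_force: [1.1, 0.3, 0.4]
width: 75.6
grasp_force: 0.0
```

```bash
python3 s.py
```

```text
t 19.82 N 664.59 T 69.63 z 165.39 fN 1.09 fT -0.0 fz 0.4 mom [0.08 0.02 0.  ] rv [ 3.9870e-01 -3.1159e+00  1.0000e-04] w 75.6 g 0.0
```

Released cleanly; retreat straight up.

{"fn": "jog_arm", "kwargs": {
  "increments": [0, 0, 0, 0, 0, -4, 86, 0, 0, 0, 0, 0, -8, 86, 0, 0, 0, 0, 0, -14, 86, 0, 0, 0, 0, 0, -20, 86, 0, 0, 0, 0, 0, -30, 86, 0, 0, 0, 0, 0, -40, 86, 0, 0, 0, 0, 0, -40, 86, 0, 0, 0, 0, 0, -30, 86, 0, 0, 0, 0, 0, 0, 86, 0, 0, 0, 0, 0, 0, 86]
}}

```text
t: 21.08
ee_pos: [625.2, 234.8, 351.2]
orientation: [0.399, -3.116, 0.0]
ft_force: [0.4, -0.2, -0.9]
width: 75.2
grasp_force: 0.0
```

```bash
python3 s.py; python3 look.py pics/l3.png
```

```text
t 21.07 N 664.21 T 69.58 z 351.17 fN 0.35 fT -0.27 fz -0.9 mom [0.01 0.02 0.  ] rv [ 3.9870e-01 -3.1156e+00  3.0000e-04] w 75.2 g 0.0
1125 N [617.3 719.8] T [-67.4  25.6] z [ 70.6 170.9 204.6]
2391 N [616.8 720. ] T [ 36.7 202.8] z [ 49.9 179.3 205. ]
```

View pics/l3.png

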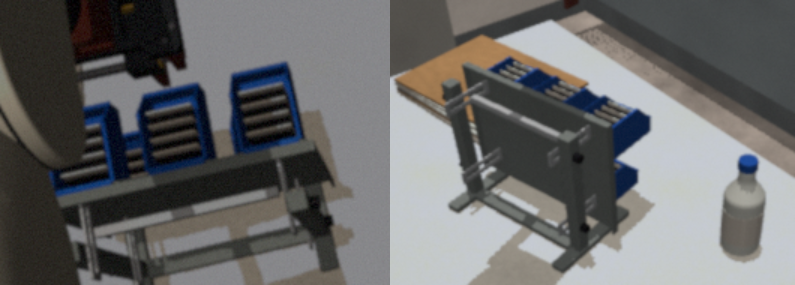

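The picture shows the bin hanging at about (177,125), between its neighbours and at the same depth and height. The gripper is clear of it.

```bash
python3 -c "
from workcell import job
print(job.close_job())"
```

```text
the job is handed in; nothing more can be done
None
```

The bin hangs level on the top louvre in the middle of the gap, lined up with its neighbours; it was let go only once fully home, and I handed the job in at about 21 s (no verdict was returned).

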